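Hang the scoop to drip over the bowl through the stand's slot

ROBOT

A 6-joint arm with a two-finger parallel gripper is mounted at the origin on the work surface. World frame = base frame: x ahead of the robot, y to its left, z up, the work surface at z = 0. Lengths are in mm, angles in rad, forces in N, time in s.
With the tool pointing down it reaches from about 275 to 750 mm from the base axis. Payload 10.2 kg.
Tool frame: the origin (TCP) lies between the finger pads; the fingertips stand 25 mm ahead of it and the grasp point (between the pads) lies 6 mm ahead of it; z points along the fingers, y is the line along which they close (so a half turn about z gives the same grasp; the last joint's range is limited). The gripper opens to 85 mm and grips with 20 to 120 N. Pads are 22 mm wide; open, the fingers measure 114 mm over their backs; the gripper's body (76 mm by 85 mm) begins 54 mm behind the grasp point. The pads swing forward as they close: fully open they stand 13 mm farther back than shut.
Start: joints at [1.072, 0.313, 1.498, -0, 1.331, -0.223], TCP at [142.979, 505.162, 256.294] pointing down, gripper open.
Joint ranges: [-2.94, 2.94], [-0.97, 2.17], [0.19, 2.56], [-1.23, 4.37], [0.02, 3.11], [-2.88, 2.88]. Speed limits (rad/s): [2.39, 2.39, 3.01, 3.14, 3.14, 3.14].

INTERFACE

Orientations are given as a unit quaternion [w, x, y, z].
In Python, from rig import ctrl, eyes, finish_job gives the robot as it stands.
- The arm moves only by the tool step_arm, never from a script. Its argument "increments" is a list of rows, each an object of numbers: "dx", "dy", "dz": the shift along the tool's x, y, z in units of 25 mm (1.0 is 25 mm); "wx", "wy", "wz": the turn, a rotation vector about the tool's x, y, z in units of 6 degrees (1.0 is 6 degrees). A call has 1 to 5 rows; each row shifts and turns the commanded pose from where the row before left it, along the tool's axes as they then stand; what a row does not reach is not made up. A row lasts 1/10 s, in which the tool goes at most 50 mm and 8.59 degrees, less where a joint would pass 70% of its speed; a pose out of reach is approached as far as the arm can. A call is refused whole if a number of a shift passes 1 or a number of a turn 1, either way. A call with a gripper value outside its range is refused whole. "fingers" is the finger opening in mm, from 0 to 85.4, set as the call begins (left out, the last holds). The fingers move at their own pace and stop on an object; "squeeze" is the grip in N (left out, the last holds). Time passes only in rows, so rows that do not move let the fingers close. It gives the time, the measured TCP pose, the force, the opening and the grip force at its end, in the units of the state.
- ctrl.sense(): the state, without advancing time (a new reading comes with each control period).
- eyes.capture(name): name is "side" or "top"; returns a dict with "frame" (420x560x3 uint8, blue, green, red), "fx", "fy", "cx", "cy" (pixels), "k1" (the pictures are not rectified: a ray, as slopes to the right and down, at radius r is drawn at 1 + k1 r^2 times it, then the intrinsics apply), "R" (3x3) and "t" (3): a world point X has camera coordinates R X + t. Camera axes: x right, y down, z forward; pixel columns grow to the right and rows downward; lengths in mm; the calibration is good to about 2 mm. A picture is of the moment at which its call begins. There is no depth.
- finish_job(): hands the job in; it is judged then, once.
Trained networks look in the newest picture that a camera, given by its name, has taken for a name from the list of things; names that differ only in an ending like _2 or _b are one class to them, and where a whole thing is asked for, a point or a joint stands for the part that bears it (a point fixed in the world has none). Each returns a list of dicts, best first, with "p" (0 to 1); they miss things now and then, are a little off and sometimes report something else, mostly with a low value. They report only what shows in the picture. A call takes as long as a camera call.
- eyes.cut_out(camera, label): "mask" (420x560 bool, what is visible of it).
- eyes.landmark_of(camera, label): "point" ([x, y, z] in mm, in the coordinates of the camera as it stood for that picture, good to about 4 mm: a listed point, or the origin of a listed thing).
The state is a dict: "time_s": time; "joints": joint angles; "dq": joint speeds; "tau": joint torques, N m; "eef_pos": TCP position; "ee_rot": TCP orientation; "force": force on the tool from outside, world axes, zero at the start; "wrist_torque": the same for the moment, N m; "grip_width": opening from 0.0 (shut) to 1.0 (fully open); "grip_force": force on a finger pad.
Only numpy, scipy, OpenCV 4.12 (cv2) and the standard library are available. Lean on these libraries where they do the work, as an engineer would, in place of code of your own. Each camera call takes 0.05 s, during which the arm holds its last target. There are 200 camera calls.

TASK

Hang the clear scoop in the bamboo stand to drip over the white bowl: slide the keeper bar fully aside, bring the scoop upright through the slot in the front of the raised shelf (cup below the shelf, handle above), move it along the cross slot until the whole cup is over the bowl and not over the tin, lower it gently to hang by its collar and let go. Then slide the keeper bar fully back across the mouth of the slot. Leave the bowl, the tins, the spoon, the mug and the jar where they stand.

Things in the scene. Friction and masses are not known exactly. Their poses are not given: they have to be found in the camera images.
- stand: Fixed bamboo stand (mm). Origin: centre of its underside, on the worktop; x from its front (robot side) to its back, y to its left. Base 130 (x) x 270 (y) x 15, with two cork pads (tops z 18) at x 20, y +58 and -58. Posts 16 square at x +-52, y +-125 carry a raised shelf 130 x 270, underside z 170, top z 185, with a T-shaped slot cut right through it.
- slot_mouth (a point): Middle of the entry slot's open front end at the shelf's top (stand x -65, y 0, z 185); axes as the stand's. The entry slot, 16 wide, runs from here along stand +x at y 0 to the cross slot.
- slot_cross (a point): Where the entry slot meets the cross slot, at the shelf's top (stand x 20, y 0, z 185); axes as the stand's. The cross slot, 16 wide (x 12 to 28), runs along stand y from -72 to +72. One end is over the bowl, the other over the low tin.
- keeper (a joint): Wooden bar sliding along stand y on the shelf top at stand x -50: 0 = closed, across the entry slot; 0.05 m = fully open, moved 50 mm to stand +y. Stays where left; sliding takes about 1.5 N. Bar 14 (x) x 80 (y), stand y -18 to +62 when closed (32 to 112 open), top 8.5 above the shelf. A steel staple over it at stand y 36 rises 11 above the shelf.
- keeper_knob (a point): Centre of the top face of the keeper's upright round knob, 16 diameter, 34 high above the bar (from 8.5 to 42.5 above the shelf top), at stand x -50 and stand y 55 when closed, 105 when open.
- scoop: Loose clear scoop with upright handle, 158 high, about 120 g, standing on its cup. Origin: centre of the cup's underside, z up the handle. Open cup 48 diameter, 40 high; steel bail to z 60; stem 8 diameter to z 112; steel collar 32 diameter z 112 to 116; clear round grip 24 diameter to z 158. Only the stem fits the slot.
- scoop_collar (a point): Centre of the underside of the scoop's collar, z 112 in the scoop. Hung, this lies on the shelf top, and the cup's underside is 73 above the worktop; raised up to 45 from there, the cup still clears the shelf's underside.
- scoop_grip (a point): On the axis of the scoop's grip, z 138 in the scoop; a place to grip it from above.
- bowl: White ceramic bowl, rim 100 diameter, 40 high, loose on a cork pad under one end of the cross slot (which end varies). Origin: centre of its underside; its rim is 58 above the worktop, 15 below the hung scoop.
- low_tin: Low closed steel tin, 68 diameter, 36 high, loose on the other cork pad. Origin: centre of its underside. To be left alone.
- tall_tin: Tall closed tin, 74 diameter, 105 high, on the worktop. Origin: centre of its underside. To be left alone.
- spoon: Steel tablespoon 190 long, lying on the worktop, x along it towards its bowl. To be left alone.
- mug: White mug, 80 diameter, 90 high. Origin: centre of its underside. To be left alone.
- jar: Closed glass jar, 66 diameter, 100 high. Origin: centre of its underside. To be left alone.

How it is judged:
By the outcome, as a careful person would: the job done as asked, in the order asked, and still so for the second after the job is handed in, with the robot touching nothing.
It also fails if it takes over 62 s, if anything falls off the work surface, if the arm or the gripper's body presses on something with over 40 N, if the wrist force passes 120 N, or if a joint passes its speed limit or range.

## Working session

There is one attempt and no reset: what is moved stays moved. The work goes in short steps, Python scripts to look and compute and a tool call to move; the robot and the scene stay as the last step left them, time stands still between calls to the robot, and variables do not carry over. Pictures are saved under pics/ and viewed, at most 10 in all, crops included, and the job is handed in when it is done.

Besides the shell and the picture viewer there is one more tool, called after "Request:" in YAML: its name, and indented under it one key for each argument. step_arm: Moves the arm, as the interface text tells. Its arguments: {"type":"object","properties":{"increments":{"type":"array"},"fingers":{"type":"number"},"squeeze":{"type":"number"}},"required":["increments"]}

```bash
mkdir -p pics; cat > h.py <<'E'
import numpy as np, cv2
from rig import ctrl, eyes, finish_job
from scipy.spatial.transform import Rotation as Ro
def w(c,p): return np.array(c["R"]).T@(np.array(p)-np.array(c["t"]))
def ray(c,u,v):
    K=np.array([[c["fx"],0,c["cx"]],[0,c["fy"],c["cy"]],[0,0,1.]])
    s=cv2.undistortPoints(np.array([[[u,v]]],float),K,np.array([c["k1"],0,0,0,0]))[0,0]
    R=np.array(c["R"]);return -R.T@np.array(c["t"]),R.T@np.array([s[0],s[1],1.])
def onz(c,u,v,z):
    o,d=ray(c,u,v);return o+d*(z-o[2])/d[2]
def tri(rs):
    A=0;b=0
    for o,d in rs:
        d=d/np.linalg.norm(d);P=np.eye(3)-np.outer(d,d);A=A+P;b=b+P@o
    return np.linalg.solve(A,b)
def proj(c,X):
    R=np.array(c["R"]);p=R@np.array(X,float)+np.array(c["t"]);s=p[:2]/p[2];s=s*(1+c["k1"]*(s@s))
    return np.array([c["fx"]*s[0]+c["cx"],c["fy"]*s[1]+c["cy"]])
E
python3 - <<'E'
from h import *
np.set_printoptions(precision=1,suppress=True)
s=ctrl.sense();print(s["eef_pos"],s["ee_rot"],s["grip_width"],s["time_s"])
ims=[]
for n in("side","top"):
    c=eyes.capture(n);ims.append(c["frame"].copy());cv2.imwrite(f"pics/{n}0.png",c["frame"])
    print(n,"cam at",w(c,[0,0,0]),c["fx"],c["k1"])
    for l in "stand slot_mouth slot_cross keeper_knob scoop scoop_collar scoop_grip bowl low_tin tall_tin spoon mug jar".split():
        r=eyes.landmark_of(n,l)[:2]
        print(l,[(round(q["p"],2),w(c,q["point"]),proj(c,w(c,q["point"]))) for q in r])
E
```

```text
[142.9 505.  255.7] [-0.   0.1  1.  -0. ] 0.9971338845904473 0.0
side cam at [-197.4 -319.7 1063.7] 479.8786552213379 -0.023625721686141316
stand [(0.57, array([ 561. , -143.6,   -2.7]), array([323.1, 263.5])), (0.29, array([ 581.4, -189.2,   19.2]), array([342.1, 258.1]))]
slot_mouth [(0.73, array([ 486.7, -148.3,  184.8]), array([320.4, 240.9]))]
slot_cross [(0.89, array([ 569.1, -141.9,  186.4]), array([328.8, 215.2]))]
keeper_knob [(0.62, array([501.8, -93.1, 229. ]), array([301.1, 217.2]))]
scoop [(0.82, array([534.9, 217. ,  -0.8]), array([201.1, 231.6]))]
scoop_collar [(0.61, array([530.7, 213. , 115.6]), array([196.5, 205.5]))]
scoop_grip [(0.62, array([531.1, 212.8, 139.9]), array([195.5, 199.2]))]
bowl [(0.76, array([572.5, -76.7,  16.1]), array([301.7, 248.8]))]
low_tin [(0.95, array([ 582.9, -190.1,   19.9]), array([342.6, 257.7])), (0.53, array([536.5, 424. ,  -4.8]), array([140.5, 212. ]))]
tall_tin [(0.69, array([644. , 303.1,   0.8]), array([193.1, 197.6])), (0.55, array([539. , 425.4,  -3.3]), array([140.5, 211. ]))]
spoon [(0.59, array([684.4, 157.9,  -0.7]), array(
[... 642 characters left out ...]
8, 216.5]))]
scoop_collar [(0.58, array([531.4, 215.7, 110.6]), array([208.7, 218.4]))]
scoop_grip [(0.69, array([530.9, 215.2, 136.9]), array([207.1, 217.8])), (0.53, array([ 491.1, -146.7,  183.1]), array([345.2, 235.7]))]
bowl [(0.62, array([571. , -78.9,  20.1]), array([316.5, 209.9])), (0.62, array([539.4, 430.5,  -2. ]), array([143.1, 216.8]))]
low_tin [(0.48, array([ 581.2, -193. ,   15.3]), array([355.9, 207.5]))]
tall_tin [(0.74, array([641.2, 302.3,   3. ]), array([187.6, 183.5]))]
spoon [(0.66, array([685. , 161.6,   0.2]), array([235.8, 170.1]))]
mug [(0.57, array([ 456.8, -440.3,   -0.6]), array([440.2, 253. ])), (0.5, array([530.4, 215.6, 137.7]), array([206.9, 218. ]))]
jar []
```

View pics/side0.png

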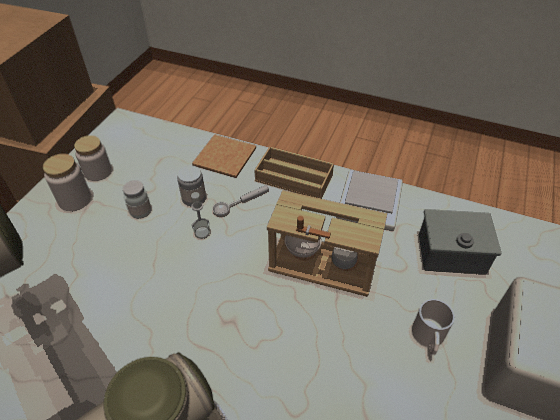

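View pics/top0.png

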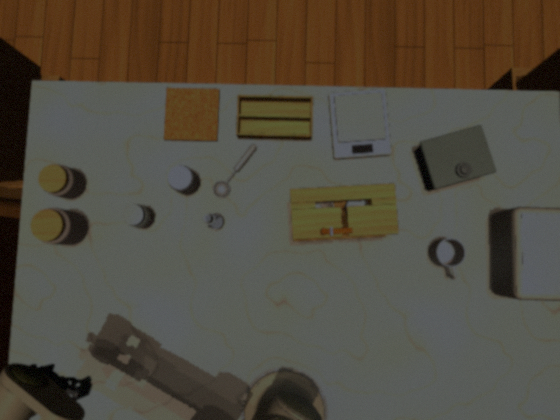

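The side view shows the stand near (325,240), with its bowl under the left (+y) half. The scoop is near (200,225), and the knob is near (301,222). The top view agrees: stand at (343,212), scoop at (216,220). Next I'll fit the stand pose and overlay the model to check it.

```bash
cat >> h.py <<'E'
def S(pose,P):
    x,y,a=pose;P=np.array(P,float);return np.array([x+np.cos(a)*P[0]-np.sin(a)*P[1],y+np.sin(a)*P[0]+np.cos(a)*P[1],P[2]])
E
cat > fit.py <<'E'
from h import *
from scipy.optimize import least_squares
np.set_printoptions(precision=2,suppress=True)
L={"stand":(0,0,0),"slot_mouth":(-65,0,185),"slot_cross":(20,0,185),"keeper_knob":(-50,55,227.5),"bowl":(20,58,18),"low_tin":(20,-58,18)}
obs=[];sc={"scoop":[],"scoop_collar":[],"scoop_grip":[]};cs={}
for k in range(4):
  for n in("side","top"):
    c=eyes.capture(n);cs[n]=c
    for l in list(L)+list(sc):
        r=eyes.landmark_of(n,l)
        if not r or r[0]["p"]<.45: continue
        p=w(c,r[0]["point"])
        if l in L: obs.append((l,n,p))
        else: sc[l].append(p)
f=lambda q:np.concatenate([(S(q,L[l])-p)[:2]*(.4 if l in("bowl","low_tin") else 1) for l,n,p in obs])
q=least_squares(f,[556,-143,.06],loss="soft_l1",f_scale=3).x
print("pose",q)
for l in L:
  for n in("side","top"):
    a=[p-S(q,L[l]) for m,nn,p in obs if m==l and nn==n]
    if a: print(l,n,np.mean(a,0),len(a))
for l in sc: print(l,np.median(sc[l],0),np.std(sc[l],0))
# mask-based stand fit refinement is judged by eye
for n,(u0,v0,u1,v1) in {"side":(250,180,400,300),"top":(270,170,420,260)}.items():
    c=cs[n];k=5
    im=cv2.resize(c["frame"][v0:v1,u0:u1],None,fx=k,fy=k,interpolation=cv2.INTER_CUBIC)
    if n=="top": im=cv2.convertScaleAbs(im,alpha=1.6)
    def line(P,col):
        p=np.array([(proj(c,S(q,x))-[u0,v0]+.5)*k for x in P]).astype(int);cv2.polylines(im,[p],True,col,1)
    line([(-65,-135,185),(65,-135,185),(65,135,185),(-65,135,185)],(0,0,255))
    line([(-65,-8,185),(12,-8,185),(12,-72,185),(28,-72,185),(28,72,185),(12,72,185),(12,8,185),(-65,8,185)],(255,0,0))
    line([(-57,-18,193.5),(-43,-18,193.5),(-43,62,193.5),(-57,62,193.5)],(0,255,0))
    line([(-65,-135,15),(-65,135,15)],(0,0,255))
    cv2.imwrite(f"pics/{n}_ov.png",im)
E
python3 fit.py
```

```text
pose [ 554.88 -141.18    0.07]
stand side [ 5.65 -1.35  0.16] 4
stand top [-1.62 -2.91  2.78] 3
slot_mouth side [-0.39  0.56 -0.51] 4
slot_mouth top [ 20.4   18.36 -42.63] 4
slot_cross side [ -2.44  13.93 -40.95] 4
slot_cross top [ 1.91 -2.93 -2.11] 4
keeper_knob side [-1.14 -0.32  2.46] 4
keeper_knob top [-3.68  1.46 -0.97] 3
bowl side [0.19 6.   0.17] 4
bowl top [-4.76  3.17  2.09] 3
low_tin side [1.53 5.91 2.78] 4
low_tin top [1.46 5.15 0.13] 4
scoop [532.93 214.52   0.01] [2.12 1.53 1.75]
scoop_collar [531.92 212.72 112.09] [50.97 16.88 37.9 ]
scoop_grip [532.03 214.41 138.89] [1.56 1.41 2.97]
```

View pics/side_ov.png

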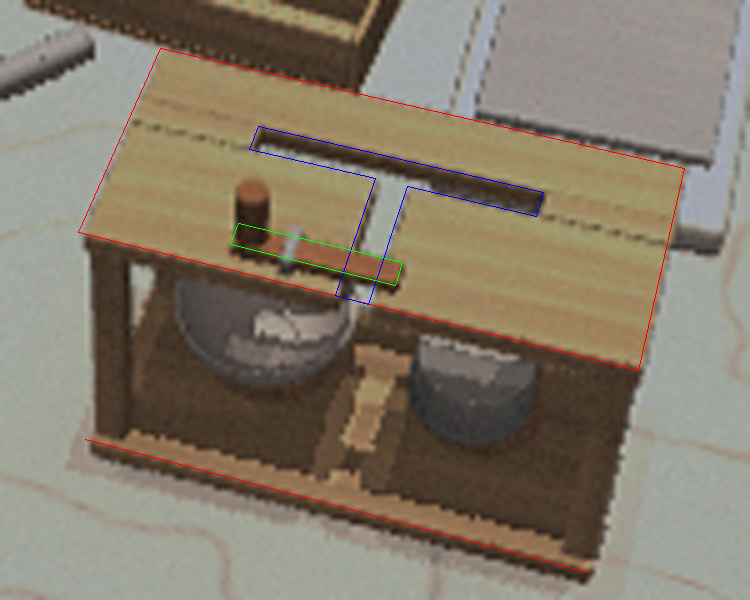

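View pics/top_ov.png

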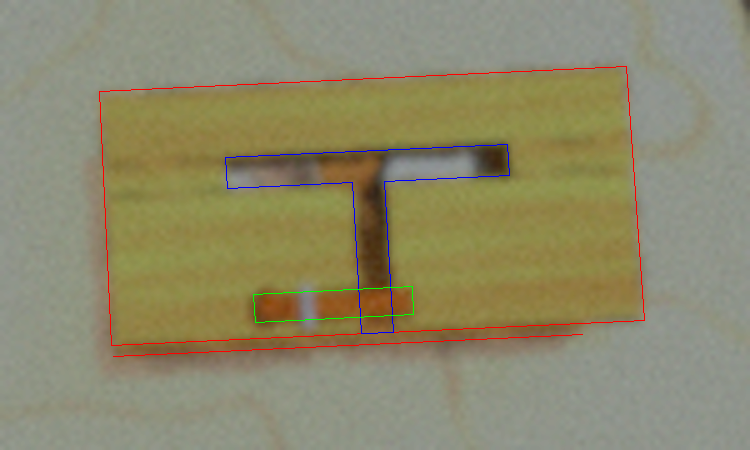

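The model overlay matches both views to about 1–2 mm: shelf edges, T-slot and keeper bar. First I'll align the tool yaw with the stand.

```bash
cat >> h.py <<'E'
POSE=(554.9,-141.2,0.0)
def go(*T,yaw=None):
    "print tool-frame shift (units of 25 mm) to each world TCP target from the current pose, and turn left"
    s=ctrl.sense();q=np.array(s["ee_rot"],float);R=Ro.from_quat(q[[1,2,3,0]]).as_matrix();p=np.array(s["eef_pos"])
    print("t",round(s["time_s"],2),"p",p.round(1),"F",np.round(s["force"],1),"gw",round(s["grip_width"],3),"gf",np.round(s["grip_force"],1))
    print("tool z",R[:,2].round(4),"y angle",round(np.arctan2(R[1,1],R[0,1]),4))
    if yaw is not None:
        G=np.array([[np.sin(yaw),-np.sin(yaw),0],[0,0,0],[0,0,-1.]]);y=np.array([-np.sin(yaw),np.cos(yaw),0]);z=np.array([0,0,-1.])
        G=np.stack([np.cross(y,z),y,z],1);rv=Ro.from_matrix(R.T@G).as_rotvec(degrees=True)/6;print("turn units",rv.round(3))
    for t in T: print("to",np.round(t,1),"units",(R.T@(np.array(t)-p)/25).round(3))
E
sed -i 's/^print("pose",q)/print("pose",q.round(4).tolist())/' fit.py
python3 - <<'E'
from h import *
yaw=0.07
pose=(554.9,-141.2,yaw)
go(S(pose,(-50,55,265)),S(pose,(-50,55,228)),yaw=yaw)
E
```

```text
t 5.4 p [143.  505.1 256.3] F [-0.6 -0.3 -0.6] gw 0.999 gf 0.0
tool z [ 0. -0. -1.] y angle 1.295
turn units [-0.     0.    -3.302]
to [501.2 -89.8 265. ] units [-20.266 -18.999  -0.347]
to [501.2 -89.8 228. ] units [-20.266 -18.999   1.133]
```

Request:
step_arm:
  increments:
    - {"wz": -0.8,"dz": -0.2}
    - {"wz": -0.8,"dz": -0.2}
    - {"wz": -0.8,"dz": -0.2}
    - {"wz": -0.9}
    - {}
  fingers: 45

```text
invalid input at $.increments[0]: expected keys dx, dy, dz, wx, wy, wz
```

```bash
python3 - <<'E'
from h import *
yaw=0.07
pose=(554.9,-141.2,yaw)
go(S(pose,(-50,55,265)),S(pose,(-50,55,228)),yaw=yaw)
E
```

```text
t 5.4 p [143.  505.1 256.3] F [-0.6 -0.3 -0.6] gw 0.999 gf 0.0
tool z [ 0. -0. -1.] y angle 1.295
turn units [-0.     0.    -3.302]
to [501.2 -89.8 265. ] units [-20.266 -18.999  -0.347]
to [501.2 -89.8 228. ] units [-20.266 -18.999   1.133]
```

All keys are needed in each row.

Request:
step_arm:
  increments:
    - {"dx": 0,"dy": 0,"dz": -0.2,"wx": 0,"wy": 0,"wz": -0.8}
    - {"dx": 0,"dy": 0,"dz": -0.2,"wx": 0,"wy": 0,"wz": -0.8}
    - {"dx": 0,"dy": 0,"dz": -0.2,"wx": 0,"wy": 0,"wz": -0.8}
    - {"dx": 0,"dy": 0,"dz": 0,"wx": 0,"wy": 0,"wz": -0.9}
    - {"dx": 0,"dy": 0,"dz": 0,"wx": 0,"wy": 0,"wz": 0}
  fingers: 45

```text
time_s: 5.9
eef_pos: [143.0, 505.2, 271.4]
ee_rot: [0.0, -0.035, 0.999, 0.0]
force: [-0.1, -0.0, 0.8]
grip_width: 0.525
grip_force: 0.0
```

```bash
python3 - <<'E'
from h import *
yaw=0.07
pose=(554.9,-141.2,yaw)
go(S(pose,(-50,55,265)),S(pose,(-50,55,228)),yaw=yaw)
E
```

```text
t 5.9 p [143.  505.2 271.4] F [-0.1 -0.   0.8] gw 0.525 gf 0.0
tool z [ 0.e+00  1.e-04 -1.e+00] y angle 1.6414
turn units [0.001 0.    0.006]
to [501.2 -89.8 265. ] units [-12.613 -24.752   0.252]
to [501.2 -89.8 228. ] units [-12.613 -24.752   1.732]
```

Request:
step_arm:
  increments:
    - {"dx": -0.5,"dy": -0.99,"dz": 0,"wx": 0,"wy": 0,"wz": 0}
    - {"dx": -0.5,"dy": -0.99,"dz": 0,"wx": 0,"wy": 0,"wz": 0}
    - {"dx": -0.5,"dy": -0.99,"dz": 0,"wx": 0,"wy": 0,"wz": 0}
    - {"dx": -0.5,"dy": -0.99,"dz": 0,"wx": 0,"wy": 0,"wz": 0}
    - {"dx": -0.5,"dy": -0.99,"dz": 0,"wx": 0,"wy": 0,"wz": 0}

```text
time_s: 6.4
eef_pos: [214.3, 385.0, 271.2]
ee_rot: [-0.0, -0.034, 0.999, -0.0]
force: [0.8, 0.3, 0.7]
grip_width: 0.525
grip_force: 0.0
```

Request:
step_arm:
  increments:
    - {"dx": -0.5,"dy": -0.99,"dz": 0,"wx": 0,"wy": 0,"wz": 0}
    - {"dx": -0.5,"dy": -0.99,"dz": 0,"wx": 0,"wy": 0,"wz": 0}
    - {"dx": -0.5,"dy": -0.99,"dz": 0,"wx": 0,"wy": 0,"wz": 0}
    - {"dx": -0.5,"dy": -0.99,"dz": 0,"wx": 0,"wy": 0,"wz": 0}
    - {"dx": -0.5,"dy": -0.99,"dz": 0,"wx": 0,"wy": 0,"wz": 0}

```text
time_s: 6.9
eef_pos: [285.3, 266.0, 271.3]
ee_rot: [0.0, -0.033, 0.999, 0.0]
force: [0.5, 0.7, -0.2]
grip_width: 0.523
grip_force: 0.0
```

Request:
step_arm:
  increments:
    - {"dx": -0.5,"dy": -0.99,"dz": 0,"wx": 0,"wy": 0,"wz": 0}
    - {"dx": -0.5,"dy": -0.99,"dz": 0,"wx": 0,"wy": 0,"wz": 0}
    - {"dx": -0.5,"dy": -0.99,"dz": 0,"wx": 0,"wy": 0,"wz": 0}
    - {"dx": -0.5,"dy": -0.99,"dz": 0,"wx": 0,"wy": 0,"wz": 0}
    - {"dx": -0.5,"dy": -0.99,"dz": 0,"wx": 0,"wy": 0,"wz": 0}

```text
time_s: 7.4
eef_pos: [356.3, 146.8, 271.3]
ee_rot: [0.0, -0.033, 0.999, 0.0]
force: [0.5, 0.7, 0.0]
grip_width: 0.528
grip_force: 0.0
```

Request:
step_arm:
  increments:
    - {"dx": -0.5,"dy": -0.99,"dz": 0,"wx": 0,"wy": 0,"wz": 0}
    - {"dx": -0.5,"dy": -0.99,"dz": 0,"wx": 0,"wy": 0,"wz": 0}
    - {"dx": -0.5,"dy": -0.99,"dz": 0,"wx": 0,"wy": 0,"wz": 0}
    - {"dx": -0.5,"dy": -0.99,"dz": 0,"wx": 0,"wy": 0,"wz": 0}
    - {"dx": -0.5,"dy": -0.99,"dz": 0,"wx": 0,"wy": 0,"wz": 0}

```text
time_s: 7.9
eef_pos: [427.3, 27.7, 271.3]
ee_rot: [0.0, -0.033, 0.999, 0.0]
force: [0.7, 0.4, 0.9]
grip_width: 0.527
grip_force: 0.0
```

```bash
python3 - <<'E'
from h import *
yaw=0.07
pose=(554.9,-141.2,yaw)
go(S(pose,(-50,55,265)),S(pose,(-50,55,228)),yaw=yaw)
E
```

```text
t 7.9 p [427.3  27.7 271.3] F [0.7 0.4 0.9] gw 0.527 gf 0.0
tool z [ 1.e-04  1.e-04 -1.e+00] y angle 1.6375
turn units [ 0.001  0.001 -0.031]
to [501.2 -89.8 265. ] units [-2.635 -4.888  0.251]
to [501.2 -89.8 228. ] units [-2.635 -4.889  1.731]
```

Request:
step_arm:
  increments:
    - {"dx": -0.52,"dy": -0.97,"dz": 0,"wx": 0,"wy": 0,"wz": 0}
    - {"dx": -0.52,"dy": -0.97,"dz": 0,"wx": 0,"wy": 0,"wz": 0}
    - {"dx": -0.52,"dy": -0.97,"dz": 0,"wx": 0,"wy": 0,"wz": 0}
    - {"dx": -0.52,"dy": -0.97,"dz": 0,"wx": 0,"wy": 0,"wz": 0}
    - {"dx": -0.52,"dy": -0.97,"dz": 0,"wx": 0,"wy": 0,"wz": 0}

```text
time_s: 8.4
eef_pos: [500.6, -88.7, 271.2]
ee_rot: [-0.0, -0.033, 0.999, 0.0]
force: [0.2, 0.1, 0.7]
grip_width: 0.526
grip_force: 0.0
```

Request:
step_arm:
  increments:
    - {"dx": 0,"dy": 0,"dz": 0,"wx": 0,"wy": 0,"wz": 0}

```text
time_s: 8.5
eef_pos: [501.0, -89.8, 270.7]
ee_rot: [-0.0, -0.032, 0.999, -0.0]
force: [-0.7, 0.5, -0.3]
grip_width: 0.524
grip_force: 0.0
```

```bash
python3 - <<'E'
from h import *
yaw=0.07
pose=(554.9,-141.2,yaw)
go(S(pose,(-50,55,265)),S(pose,(-50,55,228)),yaw=yaw)
ims=[]
for n in("side","top"):
    c=eyes.capture(n);r=eyes.landmark_of(n,"keeper_knob")
    print(n,[(round(q["p"],2),w(c,q["point"]).round(1)) for q in r],S(pose,(-50,55,227.5)).round(1))
    u,v=proj(c,S(pose,(-30,40,240))).astype(int)
    ims.append(cv2.resize(c["frame"][v-50:v+50,u-50:u+50],None,fx=4,fy=4,interpolation=cv2.INTER_CUBIC))
cv2.imwrite("pics/knob.png",np.hstack(ims))
E
```

```text
t 8.5 p [501.  -89.8 270.7] F [-0.7  0.5 -0.3] gw 0.524 gf 0.0
tool z [-5.e-04 -2.e-04 -1.e+00] y angle 1.6356
turn units [-0.002 -0.005 -0.05 ]
to [501.2 -89.8 265. ] units [-0.006 -0.     0.226]
to [501.2 -89.8 228. ] units [-0.006 -0.     1.706]
side [(0.79, array([500.9, -91.6, 227.3]))] [501.2 -89.8 227.5]
top [(0.61, array([532.1, 214.1, 109.6]))] [501.2 -89.8 227.5]
```

View pics/knob.png

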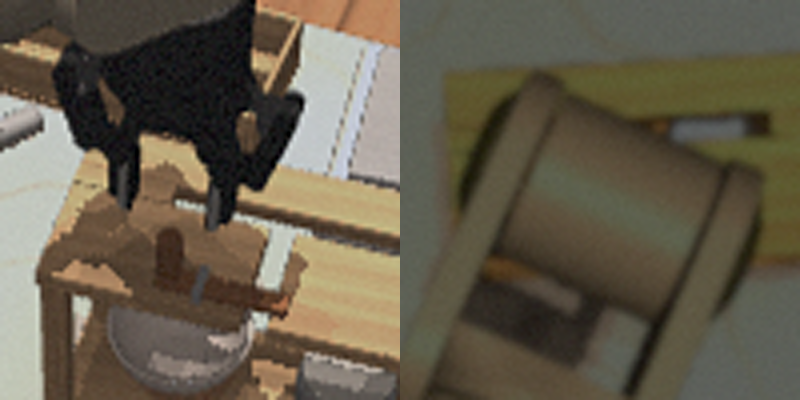

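The side view (left half) shows the two fingertips at (125,205) and (218,225), above and either side of the knob at (170,240). I'll descend and close.

Request:
step_arm:
  increments:
    - {"dx": 0,"dy": 0,"dz": 0.6,"wx": 0,"wy": 0,"wz": 0}
    - {"dx": 0,"dy": 0,"dz": 0.6,"wx": 0,"wy": 0,"wz": 0}
    - {"dx": 0,"dy": 0,"dz": 0.5,"wx": 0,"wy": 0,"wz": 0}
    - {"dx": 0,"dy": 0,"dz": 0,"wx": 0,"wy": 0,"wz": 0}

```text
time_s: 9.1
eef_pos: [499.3, -86.6, 227.7]
ee_rot: [-0.001, -0.035, 0.999, 0.001]
force: [-0.8, 0.5, 0.1]
grip_width: 0.529
grip_force: 0.0
```

Request:
step_arm:
  increments:
    - {"dx": 0,"dy": 0,"dz": 0,"wx": 0,"wy": 0,"wz": 0}
    - {"dx": 0,"dy": 0,"dz": 0,"wx": 0,"wy": 0,"wz": 0}
    - {"dx": 0,"dy": 0,"dz": 0,"wx": 0,"wy": 0,"wz": 0}
    - {"dx": 0,"dy": 0,"dz": 0,"wx": 0,"wy": 0,"wz": 0}
    - {"dx": 0,"dy": 0,"dz": 0,"wx": 0,"wy": 0,"wz": 0}
  fingers: 10
  squeeze: 25

```text
time_s: 9.6
eef_pos: [500.4, -87.6, 229.8]
ee_rot: [0.001, -0.035, 0.999, -0.0]
force: [-0.6, 1.4, 5.7]
grip_width: 0.175
grip_force: 26.0
```

Request:
step_arm:
  increments:
    - {"dx": 0,"dy": 0.4,"dz": 0,"wx": 0,"wy": 0,"wz": 0}
    - {"dx": 0,"dy": 0.5,"dz": 0,"wx": 0,"wy": 0,"wz": 0}
    - {"dx": 0,"dy": 0.5,"dz": 0,"wx": 0,"wy": 0,"wz": 0}
    - {"dx": 0,"dy": 0.4,"dz": 0,"wx": 0,"wy": 0,"wz": 0}
    - {"dx": 0,"dy": 0.2,"dz": 0,"wx": 0,"wy": 0,"wz": 0}

```text
time_s: 10.1
eef_pos: [496.8, -40.2, 229.6]
ee_rot: [0.0, -0.035, 0.999, -0.004]
force: [-2.9, -35.5, -1.0]
grip_width: 0.177
grip_force: 26.8
```

Request:
step_arm:
  increments:
    - {"dx": 0,"dy": 0,"dz": 0,"wx": 0,"wy": 0,"wz": 0}
    - {"dx": 0,"dy": 0,"dz": 0,"wx": 0,"wy": 0,"wz": 0}

```text
time_s: 10.3
eef_pos: [496.7, -40.6, 229.7]
ee_rot: [0.0, -0.035, 0.999, -0.003]
force: [-3.9, -16.0, 4.2]
grip_width: 0.176
grip_force: 26.2
```

The keeper hit its stop at the expected open position. I'll release it, rise, and go to the scoop.

Request:
step_arm:
  increments:
    - {"dx": 0,"dy": 0,"dz": 0,"wx": 0,"wy": 0,"wz": 0}
    - {"dx": 0,"dy": 0,"dz": 0,"wx": 0,"wy": 0,"wz": 0}
    - {"dx": 0,"dy": 0,"dz": 0,"wx": 0,"wy": 0,"wz": 0}
    - {"dx": 0,"dy": 0,"dz": 0,"wx": 0,"wy": 0,"wz": 0}
  fingers: 48

```text
time_s: 10.7
eef_pos: [496.7, -37.5, 228.8]
ee_rot: [-0.0, -0.035, 0.999, 0.0]
force: [0.5, -0.2, 0.1]
grip_width: 0.564
grip_force: 0.0
```

Request:
step_arm:
  increments:
    - {"dx": 0,"dy": 0,"dz": -0.8,"wx": 0,"wy": 0,"wz": 0}
    - {"dx": 0,"dy": 0,"dz": -0.8,"wx": 0,"wy": 0,"wz": 0}
    - {"dx": 0,"dy": 0,"dz": 0,"wx": 0,"wy": 0,"wz": 0}

```text
time_s: 11.0
eef_pos: [497.5, -37.8, 270.9]
ee_rot: [0.002, -0.035, 0.999, -0.001]
force: [-0.0, 0.2, -0.8]
grip_width: 0.56
grip_force: 0.0
```

```bash
python3 - <<'E'
from h import *
go((532.5,214.3,200),(532.5,214.3,147),yaw=.07)
E
```

```text
t 11.0 p [497.5 -37.8 270.9] F [-0.   0.2 -0.8] gw 0.56 gf 0.0
tool z [ 0.0042 -0.0012 -1.    ] y angle 1.6409
turn units [-0.014  0.039  0.001]
to [532.5 214.3 200. ] units [-2.091  9.965  2.832]
to [532.5 214.3 147. ] units [-2.083  9.968  4.952]
```

Request:
step_arm:
  increments:
    - {"dx": -0.21,"dy": 0.99,"dz": 0,"wx": 0,"wy": 0,"wz": 0}
    - {"dx": -0.21,"dy": 0.99,"dz": 0,"wx": 0,"wy": 0,"wz": 0}
    - {"dx": -0.21,"dy": 0.99,"dz": 0,"wx": 0,"wy": 0,"wz": 0}
    - {"dx": -0.21,"dy": 0.99,"dz": 0,"wx": 0,"wy": 0,"wz": 0}
    - {"dx": -0.21,"dy": 0.99,"dz": 0,"wx": 0,"wy": 0,"wz": 0}

```text
time_s: 11.5
eef_pos: [514.0, 88.7, 267.8]
ee_rot: [-0.001, -0.035, 0.999, 0.0]
force: [0.2, 1.2, 0.7]
grip_width: 0.561
grip_force: 0.0
```

Request:
step_arm:
  increments:
    - {"dx": -0.21,"dy": 1.0,"dz": 0.4,"wx": 0,"wy": 0,"wz": 0}
    - {"dx": -0.21,"dy": 1.0,"dz": 0.4,"wx": 0,"wy": 0,"wz": 0}
    - {"dx": -0.21,"dy": 1.0,"dz": 0.4,"wx": 0,"wy": 0,"wz": 0}
    - {"dx": -0.21,"dy": 1.0,"dz": 0.4,"wx": 0,"wy": 0,"wz": 0}
    - {"dx": -0.2,"dy": 1.0,"dz": 0.4,"wx": 0,"wy": 0,"wz": 0}

```text
time_s: 12.0
eef_pos: [531.1, 215.2, 217.3]
ee_rot: [-0.001, -0.035, 0.999, -0.0]
force: [-0.0, -0.2, -0.4]
grip_width: 0.567
grip_force: 0.0
```

Request:
step_arm:
  increments:
    - {"dx": 0,"dy": 0,"dz": 0,"wx": 0,"wy": 0,"wz": 0}

```text
time_s: 12.1
eef_pos: [530.5, 216.2, 216.2]
ee_rot: [-0.002, -0.036, 0.999, 0.0]
force: [0.2, -1.4, -0.6]
grip_width: 0.559
grip_force: 0.0
```

```bash
python3 - <<'E'
from h import *
ims=[]
for n in("side","top"):
    c=eyes.capture(n)
    for l in ("scoop","scoop_grip"):
        r=eyes.landmark_of(n,l);print(n,l,[(round(q["p"],2),w(c,q["point"]).round(1)) for q in r[:1]])
    u,v=proj(c,(532,214,150)).astype(int)
    ims.append(cv2.resize(c["frame"][v-40:v+40,u-40:u+40],None,fx=5,fy=5,interpolation=cv2.INTER_CUBIC))
cv2.imwrite("pics/scoop.png",np.hstack(ims))
go((532.5,214.3,200),(532.5,214.3,147),yaw=.07)
E
```

```text
side scoop [(0.96, array([ 5.329e+02,  2.164e+02, -4.000e-01]))]
side scoop_grip [(0.96, array([531.9, 214. , 142.8]))]
top scoop [(0.49, array([5.299e+02, 2.143e+02, 2.000e-01]))]
top scoop_grip [(0.55, array([531.9, 216.6, 135.9]))]
t 12.4 p [531.6 213.3 219.1] F [-0.1  0.5 -0.8] gw 0.567 gf 0.0
tool z [ 6.e-04 -0.e+00 -1.e+00] y angle 1.6395
turn units [-0.001  0.005 -0.012]
to [532.5 214.3 200. ] units [-0.038  0.039  0.766]
to [532.5 214.3 147. ] units [-0.037  0.04   2.886]
```

View pics/scoop.png

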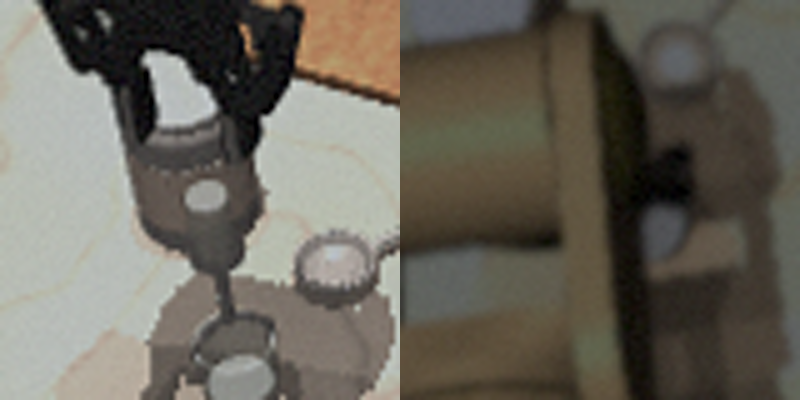

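The side view shows the fingers either side of the scoop's grip, whose top is at (205,195). I'll descend and grasp it.

Request:
step_arm:
  increments:
    - {"dx": 0,"dy": 0,"dz": 0.8,"wx": 0,"wy": 0,"wz": 0}
    - {"dx": 0,"dy": 0,"dz": 0.8,"wx": 0,"wy": 0,"wz": 0}
    - {"dx": 0,"dy": 0,"dz": 0.7,"wx": 0,"wy": 0,"wz": 0}
    - {"dx": 0,"dy": 0,"dz": 0.5,"wx": 0,"wy": 0,"wz": 0}
    - {"dx": 0,"dy": 0,"dz": 0,"wx": 0,"wy": 0,"wz": 0}

```text
time_s: 12.9
eef_pos: [531.0, 213.5, 147.6]
ee_rot: [-0.001, -0.035, 0.999, -0.0]
force: [-0.9, 0.1, 0.2]
grip_width: 0.565
grip_force: 0.0
```

Request:
step_arm:
  increments:
    - {"dx": 0,"dy": 0,"dz": 0,"wx": 0,"wy": 0,"wz": 0}
    - {"dx": 0,"dy": 0,"dz": 0,"wx": 0,"wy": 0,"wz": 0}
    - {"dx": 0,"dy": 0,"dz": 0,"wx": 0,"wy": 0,"wz": 0}
    - {"dx": 0,"dy": 0,"dz": 0,"wx": 0,"wy": 0,"wz": 0}
    - {"dx": 0,"dy": 0,"dz": 0,"wx": 0,"wy": 0,"wz": 0}
  fingers: 15
  squeeze: 40

```text
time_s: 13.4
eef_pos: [532.1, 214.1, 150.0]
ee_rot: [0.001, -0.035, 0.999, 0.0]
force: [0.0, -0.9, 6.4]
grip_width: 0.269
grip_force: 39.6
```

Request:
step_arm:
  increments:
    - {"dx": 0,"dy": 0,"dz": -0.5,"wx": 0,"wy": 0,"wz": 0}
    - {"dx": 0,"dy": 0,"dz": -0.8,"wx": 0,"wy": 0,"wz": 0}
    - {"dx": 0,"dy": 0,"dz": -0.9,"wx": 0,"wy": 0,"wz": 0}
    - {"dx": 0,"dy": 0,"dz": -0.9,"wx": 0,"wy": 0,"wz": 0}
    - {"dx": 0,"dy": 0,"dz": -0.7,"wx": 0,"wy": 0,"wz": 0}

```text
time_s: 13.9
eef_pos: [531.4, 214.2, 245.8]
ee_rot: [0.001, -0.035, 0.999, 0.0]
force: [0.6, 0.2, -1.2]
grip_width: 0.267
grip_force: 39.3
```

Request:
step_arm:
  increments:
    - {"dx": 0.92,"dy": -0.93,"dz": 0,"wx": 0,"wy": 0,"wz": 0}
    - {"dx": 0.92,"dy": -0.93,"dz": 0,"wx": 0,"wy": 0,"wz": 0}
    - {"dx": 0.92,"dy": -0.93,"dz": 0,"wx": 0,"wy": 0,"wz": 0}
    - {"dx": 0.92,"dy": -0.93,"dz": 0,"wx": 0,"wy": 0,"wz": 0}
    - {"dx": 0.92,"dy": -0.93,"dz": 0,"wx": 0,"wy": 0,"wz": 0}

```text
time_s: 14.4
eef_pos: [423.7, 89.4, 244.3]
ee_rot: [0.0, -0.035, 0.999, 0.0]
force: [1.1, -0.7, -0.7]
grip_width: 0.27
grip_force: 39.4
```

Request:
step_arm:
  increments:
    - {"dx": 0,"dy": 0,"dz": 0,"wx": 0,"wy": 0,"wz": 0}

```text
time_s: 14.5
eef_pos: [423.1, 88.5, 244.5]
ee_rot: [-0.0, -0.034, 0.999, -0.0]
force: [0.8, 0.6, -1.1]
grip_width: 0.271
grip_force: 39.6
```

```bash
python3 - <<'E'
from h import *
pose=(554.9,-141.2,.07)
go(S(pose,(-120,0,243)),S(pose,(-120,0,243)),yaw=.07)
E
```

```text
t 14.5 p [423.1  88.5 244.5] F [ 0.8  0.6 -1.1] gw 0.271 gf 39.6
tool z [-3.e-04 -4.e-04 -1.e+00] y angle 1.6385
turn units [-0.004 -0.003 -0.022]
to [ 435.2 -149.6  243. ] units [ 0.161 -9.536  0.063]
to [ 435.2 -149.6  243. ] units [ 0.161 -9.536  0.063]
```

Request:
step_arm:
  increments:
    - {"dx": 0,"dy": -0.96,"dz": 0,"wx": 0,"wy": 0,"wz": 0}
    - {"dx": 0,"dy": -0.96,"dz": 0,"wx": 0,"wy": 0,"wz": 0}
    - {"dx": 0,"dy": -0.96,"dz": 0,"wx": 0,"wy": 0,"wz": 0}
    - {"dx": 0,"dy": -0.96,"dz": 0,"wx": 0,"wy": 0,"wz": 0}
    - {"dx": 0,"dy": -0.96,"dz": 0,"wx": 0,"wy": 0,"wz": 0}

```text
time_s: 15.0
eef_pos: [433.5, -30.3, 244.3]
ee_rot: [0.0, -0.035, 0.999, 0.0]
force: [-0.1, 0.6, -1.8]
grip_width: 0.27
grip_force: 39.7
```

Request:
step_arm:
  increments:
    - {"dx": 0.03,"dy": -0.95,"dz": 0,"wx": 0,"wy": 0,"wz": 0}
    - {"dx": 0.03,"dy": -0.95,"dz": 0,"wx": 0,"wy": 0,"wz": 0}
    - {"dx": 0.03,"dy": -0.95,"dz": 0,"wx": 0,"wy": 0,"wz": 0}
    - {"dx": 0.03,"dy": -0.95,"dz": 0,"wx": 0,"wy": 0,"wz": 0}
    - {"dx": 0.03,"dy": -0.93,"dz": 0,"wx": 0,"wy": 0,"wz": 0}

```text
time_s: 15.5
eef_pos: [438.0, -148.6, 244.3]
ee_rot: [0.0, -0.035, 0.999, 0.0]
force: [-0.2, -0.1, -1.3]
grip_width: 0.271
grip_force: 39.7
```

Request:
step_arm:
  increments:
    - {"dx": 0,"dy": 0,"dz": 0,"wx": 0,"wy": 0,"wz": 0}
    - {"dx": 0,"dy": 0,"dz": 0,"wx": 0,"wy": 0,"wz": 0}

```text
time_s: 15.7
eef_pos: [437.9, -147.6, 244.0]
ee_rot: [0.0, -0.035, 0.999, 0.0]
force: [-0.4, 0.0, -0.5]
grip_width: 0.272
grip_force: 39.8
```

```bash
python3 - <<'E'
from h import *
pose=(554.9,-141.2,.07)
go(S(pose,(-120,0,243)),S(pose,(20,0,243)),yaw=.07)
for n in("side",):
    c=eyes.capture(n)
    for l in ("scoop","scoop_grip","scoop_collar","slot_mouth"):
        r=eyes.landmark_of(n,l);print(n,l,[(round(q["p"],2),w(c,q["point"]).round(1)) for q in r[:1]])
    u,v=proj(c,(470,-140,185)).astype(int)
    cv2.imwrite("pics/pre.png",cv2.resize(c["frame"][v-60:v+60,u-75:u+75],None,fx=5,fy=5,interpolation=cv2.INTER_CUBIC))
go()
E
```

```text
t 15.7 p [ 437.9 -147.6  244. ] F [-0.4  0.  -0.5] gw 0.272 gf 39.8
tool z [ 0.e+00  5.e-04 -1.e+00] y angle 1.64
turn units [ 0.004  0.001 -0.007]
to [ 435.2 -149.6  243. ] units [ 0.113 -0.071  0.039]
to [ 574.9 -139.8  243. ] units [-5.487 -0.067  0.04 ]
side scoop [(0.88, array([ 439.5, -144.1,   92.9]))]
side scoop_grip [(0.97, array([ 439.2, -147.2,  232.7]))]
side scoop_collar [(0.66, array([ 439.5, -148.3,  205.7]))]
side slot_mouth [(0.8, array([ 489.6, -143.3,  183.9]))]
t 15.95 p [ 437.8 -147.2  243.9] F [-0.3  0.1 -0.8] gw 0.271 gf 39.8
tool z [ 1.e-04  0.e+00 -1.e+00] y angle 1.6416
```

View pics/pre.png

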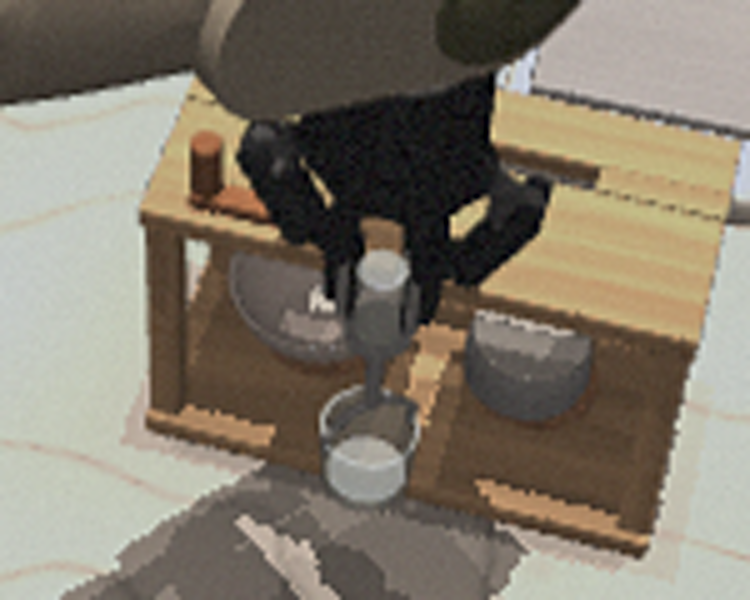

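The scoop hangs straight in front of the mouth, with its stem at (375,375) and the keeper open at the left. I'll shift sideways slightly and enter.

Request:
step_arm:
  increments:
    - {"dx": 0,"dy": -0.09,"dz": 0,"wx": 0,"wy": 0,"wz": 0}
    - {"dx": -0.6,"dy": 0,"dz": 0,"wx": 0,"wy": 0,"wz": 0}
    - {"dx": -0.6,"dy": 0,"dz": 0,"wx": 0,"wy": 0,"wz": 0}
    - {"dx": -0.6,"dy": 0,"dz": 0,"wx": 0,"wy": 0,"wz": 0}
    - {"dx": -0.6,"dy": 0,"dz": 0,"wx": 0,"wy": 0,"wz": 0}

```text
time_s: 16.45
eef_pos: [498.4, -145.8, 243.8]
ee_rot: [-0.0, -0.035, 0.999, -0.0]
force: [-0.4, -0.3, -1.3]
grip_width: 0.27
grip_force: 39.8
```

Request:
step_arm:
  increments:
    - {"dx": 0,"dy": 0,"dz": 0,"wx": 0,"wy": 0,"wz": 0}

```text
time_s: 16.55
eef_pos: [498.7, -145.7, 243.5]
ee_rot: [0.0, -0.035, 0.999, 0.0]
force: [-0.9, -1.2, -1.6]
grip_width: 0.269
grip_force: 39.8
```

```bash
python3 - <<'E'
from h import *
pose=(554.9,-141.2,.07)
go(S(pose,(20,-.5,243)),S(pose,(20,58,243)),yaw=.07)
E
```

```text
t 16.55 p [ 498.7 -145.7  243.5] F [-0.9 -1.2 -1.6] gw 0.269 gf 39.8
tool z [ 1.e-04  1.e-04 -1.e+00] y angle 1.6415
turn units [0.001 0.001 0.007]
to [ 574.9 -140.3  243. ] units [-3.057e+00  2.000e-03  2.100e-02]
to [570.8 -81.9 243. ] units [-3.058  2.342  0.022]
```

Request:
step_arm:
  increments:
    - {"dx": -0.6,"dy": 0,"dz": 0,"wx": 0,"wy": 0,"wz": 0}
    - {"dx": -0.7,"dy": 0,"dz": 0,"wx": 0,"wy": 0,"wz": 0}
    - {"dx": -0.7,"dy": 0,"dz": 0,"wx": 0,"wy": 0,"wz": 0}
    - {"dx": -0.6,"dy": 0,"dz": 0,"wx": 0,"wy": 0,"wz": 0}
    - {"dx": -0.45,"dy": 0,"dz": 0,"wx": 0,"wy": 0,"wz": 0}

```text
time_s: 17.05
eef_pos: [574.0, -140.6, 243.7]
ee_rot: [-0.0, -0.035, 0.999, 0.0]
force: [-0.0, 0.2, -1.9]
grip_width: 0.268
grip_force: 39.8
```

Request:
step_arm:
  increments:
    - {"dx": 0,"dy": 0,"dz": 0,"wx": 0,"wy": 0,"wz": 0}

```text
time_s: 17.15
eef_pos: [574.0, -140.5, 243.4]
ee_rot: [-0.0, -0.035, 0.999, 0.0]
force: [-0.5, -0.5, -1.9]
grip_width: 0.268
grip_force: 39.8
```

```bash
python3 - <<'E'
from h import *
pose=(554.9,-141.2,.07)
go(S(pose,(20,-.5,243)),S(pose,(20,59,243)),yaw=.07)
ims=[]
for n in("side",):
    c=eyes.capture(n)
    for l in ("bowl","scoop","scoop_collar"):
        r=eyes.landmark_of(n,l);print(n,l,[(round(q["p"],2),w(c,q["point"]).round(1)) for q in r[:1]])
E
```

```text
t 17.15 p [ 574.  -140.5  243.4] F [-0.5 -0.5 -1.9] gw 0.268 gf 39.8
tool z [-4.e-04  1.e-04 -1.e+00] y angle 1.6412
turn units [ 0.001 -0.004  0.004]
to [ 574.9 -140.3  243. ] units [-0.036  0.007  0.018]
to [570.7 -80.9 243. ] units [-0.037  2.387  0.018]
side bowl [(0.69, array([568.5, -75.2,  18.1]))]
side scoop [(0.74, array([ 573.1, -141.4,   93.4]))]
side scoop_collar [(0.73, array([ 575.5, -142.5,  207.1]))]
```

Request:
step_arm:
  increments:
    - {"dx": -0.03,"dy": 0.4,"dz": 0,"wx": 0,"wy": 0,"wz": 0}
    - {"dx": 0,"dy": 0.6,"dz": 0,"wx": 0,"wy": 0,"wz": 0}
    - {"dx": 0,"dy": 0.6,"dz": 0,"wx": 0,"wy": 0,"wz": 0}
    - {"dx": 0,"dy": 0.5,"dz": 0,"wx": 0,"wy": 0,"wz": 0}
    - {"dx": 0,"dy": 0.33,"dz": 0,"wx": 0,"wy": 0,"wz": 0}

```text
time_s: 17.85
eef_pos: [570.2, -78.2, 244.0]
ee_rot: [0.0, -0.036, 0.999, 0.0]
force: [0.2, -0.5, -0.7]
grip_width: 0.266
grip_force: 39.8
```

Request:
step_arm:
  increments:
    - {"dx": 0,"dy": 0,"dz": 0,"wx": 0,"wy": 0,"wz": 0}
    - {"dx": 0,"dy": 0,"dz": 0.3,"wx": 0,"wy": 0,"wz": 0}
    - {"dx": 0,"dy": 0,"dz": 0.2,"wx": 0,"wy": 0,"wz": 0}
    - {"dx": 0,"dy": 0,"dz": 0,"wx": 0,"wy": 0,"wz": 0}

```text
time_s: 18.25
eef_pos: [569.9, -80.3, 230.0]
ee_rot: [-0.001, -0.035, 0.999, 0.0]
force: [0.4, 0.0, -1.4]
grip_width: 0.27
grip_force: 39.8
```

Request:
step_arm:
  increments:
    - {"dx": 0,"dy": 0,"dz": 0.1,"wx": 0,"wy": 0,"wz": 0}
    - {"dx": 0,"dy": 0,"dz": 0.1,"wx": 0,"wy": 0,"wz": 0}
    - {"dx": 0,"dy": 0,"dz": 0,"wx": 0,"wy": 0,"wz": 0}

```text
time_s: 18.55
eef_pos: [570.2, -80.0, 225.9]
ee_rot: [-0.0, -0.035, 0.999, 0.0]
force: [1.2, -0.4, -0.7]
grip_width: 0.265
grip_force: 39.8
```

Request:
step_arm:
  increments:
    - {"dx": 0,"dy": 0,"dz": 0.05,"wx": 0,"wy": 0,"wz": 0}
    - {"dx": 0,"dy": 0,"dz": 0.03,"wx": 0,"wy": 0,"wz": 0}
    - {"dx": 0,"dy": 0,"dz": 0,"wx": 0,"wy": 0,"wz": 0}

```text
time_s: 18.85
eef_pos: [570.3, -80.0, 224.2]
ee_rot: [-0.0, -0.035, 0.999, 0.0]
force: [-0.7, 0.0, -1.1]
grip_width: 0.267
grip_force: 39.8
```

Request:
step_arm:
  increments:
    - {"dx": 0,"dy": 0,"dz": 0.04,"wx": 0,"wy": 0,"wz": 0}
    - {"dx": 0,"dy": 0,"dz": 0,"wx": 0,"wy": 0,"wz": 0}

```text
time_s: 19.05
eef_pos: [570.3, -79.9, 223.2]
ee_rot: [-0.0, -0.035, 0.999, 0.0]
force: [-0.3, -0.3, -1.3]
grip_width: 0.265
grip_force: 39.8
```

Request:
step_arm:
  increments:
    - {"dx": 0,"dy": 0,"dz": 0.04,"wx": 0,"wy": 0,"wz": 0}
    - {"dx": 0,"dy": 0,"dz": 0,"wx": 0,"wy": 0,"wz": 0}

```text
time_s: 19.25
eef_pos: [570.4, -80.0, 222.9]
ee_rot: [0.0, -0.035, 0.999, -0.0]
force: [-2.3, 0.5, 4.1]
grip_width: 0.267
grip_force: 40.4
```

Request:
step_arm:
  increments:
    - {"dx": 0,"dy": 0,"dz": 0.03,"wx": 0,"wy": 0,"wz": 0}
    - {"dx": 0,"dy": 0,"dz": 0,"wx": 0,"wy": 0,"wz": 0}

```text
time_s: 19.45
eef_pos: [570.4, -80.0, 222.9]
ee_rot: [0.001, -0.035, 0.999, -0.0]
force: [-4.7, 1.0, 9.6]
grip_width: 0.266
grip_force: 41.0
```

The collar is seated on the shelf. I'll unload slightly, open, and check before rising.

Request:
step_arm:
  increments:
    - {"dx": 0,"dy": 0,"dz": -0.03,"wx": 0,"wy": 0,"wz": 0}
    - {"dx": 0,"dy": 0,"dz": 0,"wx": 0,"wy": 0,"wz": 0}

```text
time_s: 19.65
eef_pos: [570.4, -80.0, 222.9]
ee_rot: [0.0, -0.035, 0.999, -0.0]
force: [-3.1, 0.5, 5.5]
grip_width: 0.274
grip_force: 40.3
```

Request:
step_arm:
  increments:
    - {"dx": 0,"dy": 0,"dz": 0,"wx": 0,"wy": 0,"wz": 0}
    - {"dx": 0,"dy": 0,"dz": 0,"wx": 0,"wy": 0,"wz": 0}
    - {"dx": 0,"dy": 0,"dz": 0,"wx": 0,"wy": 0,"wz": 0}
    - {"dx": 0,"dy": 0,"dz": 0,"wx": 0,"wy": 0,"wz": 0}
    - {"dx": 0,"dy": 0,"dz": 0,"wx": 0,"wy": 0,"wz": 0}
  fingers: 48

```text
time_s: 20.15
eef_pos: [570.3, -80.0, 222.2]
ee_rot: [-0.0, -0.035, 0.999, 0.0]
force: [0.5, -0.0, -0.2]
grip_width: 0.564
grip_force: 0.0
```

Request:
step_arm:
  increments:
    - {"dx": 0,"dy": 0,"dz": -0.3,"wx": 0,"wy": 0,"wz": 0}
    - {"dx": 0,"dy": 0,"dz": -0.6,"wx": 0,"wy": 0,"wz": 0}
    - {"dx": 0,"dy": 0,"dz": -0.8,"wx": 0,"wy": 0,"wz": 0}
    - {"dx": 0,"dy": 0,"dz": -0.5,"wx": 0,"wy": 0,"wz": 0}
    - {"dx": 0,"dy": 0,"dz": 0,"wx": 0,"wy": 0,"wz": 0}

```text
time_s: 20.65
eef_pos: [570.8, -80.1, 279.3]
ee_rot: [0.002, -0.035, 0.999, -0.001]
force: [0.8, -0.0, -0.4]
grip_width: 0.559
grip_force: 0.0
```

```bash
python3 - <<'E'
from h import *
pose=(554.9,-141.2,.07)
go((497.2,-40.2,272),(497.2,-40.2,228.5),yaw=.07)
c=eyes.capture("side")
for l in ("bowl","scoop","scoop_grip","scoop_collar","keeper_knob"):
    r=eyes.landmark_of("side",l);print(l,[(round(q["p"],2),w(c,q["point"]).round(1)) for q in r[:1]])
print(S(pose,(20,60,185)).round(1))
u,v=proj(c,(540,-140,150)).astype(int)
cv2.imwrite("pics/hung.png",cv2.resize(c["frame"][v-60:v+60,u-75:u+75],None,fx=5,fy=5,interpolation=cv2.INTER_CUBIC))
E
```

```text
t 20.65 p [570.8 -80.1 279.3] F [ 0.8 -0.  -0.4] gw 0.559 gf 0.0
tool z [ 0.0034 -0.0012 -1.    ] y angle 1.6406
turn units [-0.014  0.032 -0.001]
to [497.2 -40.2 272. ] units [2.828 1.799 0.278]
to [497.2 -40.2 228.5] units [2.833 1.801 2.018]
bowl [(0.81, array([569.1, -73.4,  16.2]))]
scoop [(0.49, array([570.8, -78.5,  72.6]))]
scoop_grip [(0.82, array([569.9, -79.7, 212.7]))]
scoop_collar [(0.82, array([571.2, -82. , 189.2]))]
keeper_knob [(0.78, array([494.1, -44.2, 228.7]))]
[570.7 -79.9 185. ]
```

View pics/hung.png

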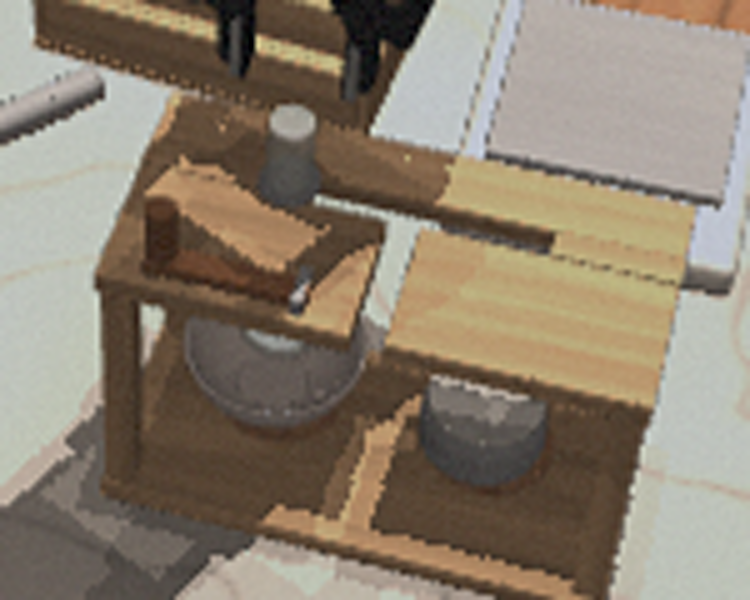

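The scoop hangs upright on its collar at (290,190), with the cup over the bowl and the keeper still open (knob at (160,225)). I'll return to the knob.

Request:
step_arm:
  increments:
    - {"dx": 0.7,"dy": 0.45,"dz": 0,"wx": 0,"wy": 0,"wz": 0}
    - {"dx": 0.7,"dy": 0.45,"dz": 0,"wx": 0,"wy": 0,"wz": 0}
    - {"dx": 0.7,"dy": 0.45,"dz": 0,"wx": 0,"wy": 0,"wz": 0}
    - {"dx": 0.7,"dy": 0.45,"dz": 0,"wx": 0,"wy": 0,"wz": 0}
    - {"dx": 0,"dy": 0,"dz": 0,"wx": 0,"wy": 0,"wz": 0}

```text
time_s: 21.45
eef_pos: [496.0, -39.0, 277.3]
ee_rot: [-0.0, -0.035, 0.999, 0.0]
force: [0.2, 0.4, 0.2]
grip_width: 0.56
grip_force: 0.0
```

Request:
step_arm:
  increments:
    - {"dx": 0,"dy": 0,"dz": 0.7,"wx": 0,"wy": 0,"wz": 0}
    - {"dx": 0,"dy": 0,"dz": 0.7,"wx": 0,"wy": 0,"wz": 0}
    - {"dx": 0,"dy": 0,"dz": 0.55,"wx": 0,"wy": 0,"wz": 0}
    - {"dx": 0,"dy": 0,"dz": 0,"wx": 0,"wy": 0,"wz": 0}

```text
time_s: 21.85
eef_pos: [497.1, -40.1, 226.7]
ee_rot: [-0.002, -0.035, 0.999, 0.001]
force: [-0.7, -0.5, -0.1]
grip_width: 0.562
grip_force: 0.0
```

Request:
step_arm:
  increments:
    - {"dx": 0,"dy": 0,"dz": 0,"wx": 0,"wy": 0,"wz": 0}
    - {"dx": 0,"dy": 0,"dz": 0,"wx": 0,"wy": 0,"wz": 0}
    - {"dx": 0,"dy": 0,"dz": 0,"wx": 0,"wy": 0,"wz": 0}
    - {"dx": 0,"dy": 0,"dz": 0,"wx": 0,"wy": 0,"wz": 0}
    - {"dx": 0,"dy": 0,"dz": 0,"wx": 0,"wy": 0,"wz": 0}
  fingers: 10
  squeeze: 25

```text
time_s: 22.35
eef_pos: [497.9, -40.8, 229.4]
ee_rot: [0.001, -0.035, 0.999, -0.001]
force: [0.9, -6.0, 0.1]
grip_width: 0.177
grip_force: 25.5
```

Request:
step_arm:
  increments:
    - {"dx": 0,"dy": -0.4,"dz": 0,"wx": 0,"wy": 0,"wz": 0}
    - {"dx": 0,"dy": -0.5,"dz": 0,"wx": 0,"wy": 0,"wz": 0}
    - {"dx": 0,"dy": -0.5,"dz": 0,"wx": 0,"wy": 0,"wz": 0}
    - {"dx": 0,"dy": -0.4,"dz": 0,"wx": 0,"wy": 0,"wz": 0}
    - {"dx": 0,"dy": -0.2,"dz": 0,"wx": 0,"wy": 0,"wz": 0}

```text
time_s: 22.85
eef_pos: [501.8, -91.2, 229.4]
ee_rot: [0.002, -0.034, 0.999, 0.0]
force: [2.5, 24.6, 12.7]
grip_width: 0.17
grip_force: 27.5
```

Request:
step_arm:
  increments:
    - {"dx": 0,"dy": -0.04,"dz": 0,"wx": 0,"wy": 0,"wz": 0}
    - {"dx": 0,"dy": 0,"dz": 0,"wx": 0,"wy": 0,"wz": 0}
    - {"dx": 0,"dy": 0,"dz": 0,"wx": 0,"wy": 0,"wz": 0}

```text
time_s: 23.15
eef_pos: [501.8, -90.9, 229.4]
ee_rot: [0.002, -0.035, 0.999, 0.001]
force: [5.1, 6.8, 6.6]
grip_width: 0.178
grip_force: 26.2
```

Request:
step_arm:
  increments:
    - {"dx": 0,"dy": 0,"dz": 0,"wx": 0,"wy": 0,"wz": 0}
    - {"dx": 0,"dy": 0,"dz": 0,"wx": 0,"wy": 0,"wz": 0}
    - {"dx": 0,"dy": 0,"dz": 0,"wx": 0,"wy": 0,"wz": 0}
    - {"dx": 0,"dy": 0,"dz": 0,"wx": 0,"wy": 0,"wz": 0}
    - {"dx": 0,"dy": 0,"dz": 0,"wx": 0,"wy": 0,"wz": 0}
  fingers: 48

```text
time_s: 23.65
eef_pos: [500.8, -91.0, 228.4]
ee_rot: [-0.0, -0.035, 0.999, 0.0]
force: [-0.1, -0.5, -0.3]
grip_width: 0.562
grip_force: 0.0
```

Request:
step_arm:
  increments:
    - {"dx": 0,"dy": 0,"dz": -0.6,"wx": 0,"wy": 0,"wz": 0}
    - {"dx": 0,"dy": 0,"dz": -0.9,"wx": 0,"wy": 0,"wz": 0}
    - {"dx": 0,"dy": 0,"dz": -0.9,"wx": 0,"wy": 0,"wz": 0}
    - {"dx": 0,"dy": 0,"dz": -0.6,"wx": 0,"wy": 0,"wz": 0}

```text
time_s: 24.05
eef_pos: [501.0, -90.9, 305.1]
ee_rot: [0.001, -0.035, 0.999, -0.0]
force: [-0.3, -0.3, -0.2]
grip_width: 0.565
grip_force: 0.0
```

Request:
step_arm:
  increments:
    - {"dx": 0.8,"dy": 0.8,"dz": -0.5,"wx": 0,"wy": 0,"wz": 0}
    - {"dx": 0.8,"dy": 0.8,"dz": -0.5,"wx": 0,"wy": 0,"wz": 0}
    - {"dx": 0.8,"dy": 0.8,"dz": -0.5,"wx": 0,"wy": 0,"wz": 0}
    - {"dx": 0.8,"dy": 0.8,"dz": 0,"wx": 0,"wy": 0,"wz": 0}
    - {"dx": 0.5,"dy": 0.8,"dz": 0,"wx": 0,"wy": 0,"wz": 0}

```text
time_s: 24.55
eef_pos: [400.5, 3.1, 341.4]
ee_rot: [0.0, -0.035, 0.999, -0.0]
force: [0.1, 0.1, -0.0]
grip_width: 0.562
grip_force: 0.0
```

Request:
step_arm:
  increments:
    - {"dx": 0,"dy": 0.9,"dz": 0,"wx": 0,"wy": 0,"wz": 0}
    - {"dx": 0,"dy": 0.9,"dz": 0,"wx": 0,"wy": 0,"wz": 0}
    - {"dx": 0,"dy": 0.9,"dz": 0,"wx": 0,"wy": 0,"wz": 0}
    - {"dx": 0,"dy": 0.5,"dz": 0,"wx": 0,"wy": 0,"wz": 0}
    - {"dx": 0,"dy": 0,"dz": 0,"wx": 0,"wy": 0,"wz": 0}

```text
time_s: 25.05
eef_pos: [395.8, 83.2, 341.1]
ee_rot: [0.0, -0.036, 0.999, 0.0]
force: [0.1, -0.6, -0.8]
grip_width: 0.561
grip_force: 0.0
```

```bash
python3 - <<'E'
from h import *
pose=(554.9,-141.2,.07)
go()
c=eyes.capture("side")
for l in ("bowl","low_tin","scoop","scoop_grip","keeper_knob"):
    r=eyes.landmark_of("side",l);print(l,[(round(q["p"],2),w(c,q["point"]).round(1)) for q in r[:1]])
print(S(pose,(-50,55,227.5)).round(1))
u,v=proj(c,(540,-140,150)).astype(int)
cv2.imwrite("pics/end.png",cv2.resize(c["frame"][v-60:v+60,u-75:u+75],None,fx=5,fy=5,interpolation=cv2.INTER_CUBIC))
E
```

```text
t 25.05 p [395.8  83.2 341.1] F [ 0.1 -0.6 -0.8] gw 0.561 gf 0.0
tool z [ 0.  0. -1.] y angle 1.6428
bowl [(0.63, array([567.9, -76.9,  19.1]))]
low_tin [(0.68, array([ 581.7, -191.5,   21.7]))]
scoop [(0.7, array([571.3, -79.9,  72.3]))]
scoop_grip [(0.78, array([569.1, -79.8, 215.2]))]
keeper_knob [(0.72, array([501.8, -91.1, 230.3]))]
[501.2 -89.8 227.5]
```

View pics/end.png

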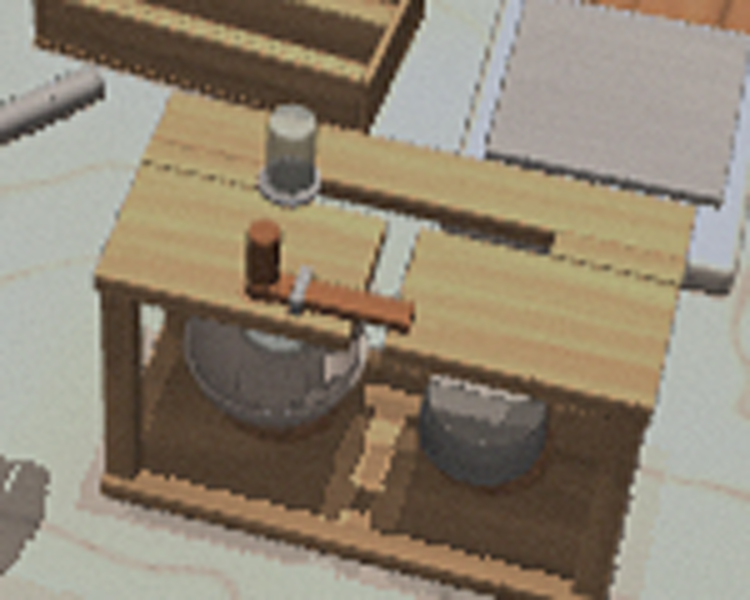

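The scoop hangs by its collar at (290,185) over the bowl. The keeper lies across the mouth, its bar running from (250,285) to (410,315), and the bowl and tin haven't moved.

```bash
python3 -c "from rig import finish_job; print(finish_job())"
```

```text
the job is handed in; nothing more can be done
None
```

The scoop hangs by its collar over the white bowl, the keeper is slid fully back across the slot mouth, nothing else was disturbed that I could see, and the job was handed in at about 25 s of the 62 s limit.

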